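Fetch the hardware basket from the deep wash well

ROBOT

A 6-joint arm with a two-finger parallel gripper is mounted at the origin on the work surface. World frame = base frame: x ahead of the robot, y to its left, z up, the work surface at z = 0. Lengths are in m, angles in rad, forces in N, time in s.
With the tool pointing down it reaches from about 0.275 to 0.775 m from the base axis. Payload 14.6 kg.
Tool frame: the origin (TCP) lies midway between the tips of the shut fingers; the grasp point (between the pads) lies 19 mm behind it; z points along the fingers, x is the direction in which the jaws open and shut, and the axes are right-handed (so a half turn about z gives the same grasp; the last joint's range is limited). The gripper opens to 85 mm and grips with 20 to 120 N. Pads are 22 mm wide; open, the fingers measure 114 mm over their backs; the gripper's body (76 mm by 85 mm) begins 54 mm behind the grasp point. The pads swing forward as they close: fully open they stand 13 mm farther back than shut.
Start: joints at [0.967, 0.263, -0.048, 1.259, 0, 1.415], TCP at [0.228, 0.473, 0.231] pointing down, gripper open.
Joint ranges: [-2.65, 2.65], [-0.89, 1.7], [-1.18, 1.37], [-2.13, 2.11], [-1.35, 1.29], [-3.14, 3.14]. Speed limits (rad/s): [1.89, 1.89, 2.57, 2.79, 3.14, 3.14].

INTERFACE

Orientations are given as a unit quaternion [w, x, y, z].
In Python, from plant import sense, get_image, calibration, close_job gives the robot as it stands.
- The arm moves only by the tool arm_command, never from a script. Its argument "series" is a list of rows, each a list of 5 numbers: the shift along the tool's x, y, z scaled (see below), then the turn about the tool's z scaled (see below), then the closure in counts, from 0 (fully open) to 255 (shut). In form: [[x, y, z, twist, grip], ...]. A call has 1 to 10 rows; each row shifts and turns the commanded pose from where the row before left it, along the tool's axes as they then stand; what a row does not reach is not made up. The controller multiplies each number of a shift by 400 mm and each number of a turn by 0.12 rad. A row lasts 1/8 s, in which the tool goes at most 62.5 mm and 10.7 degrees, less where a joint would pass 70% of its speed; a pose out of reach is approached as far as the arm can. A call with a number of a shift or a turn outside -1 to 1 is refused whole. A call with a gripper value outside its range is refused whole. The fingers move at their own pace and stop on an object; "force" is the grip in N (left out, the last holds). Time passes only in rows, so rows that do not move let the fingers close. It gives the time, the measured TCP pose, the force and the opening at its end, in the units of the state.
- sense(): the state, without advancing time (a new reading comes with each control period).
- get_image(name): name is "scene" or "top" or "wrist"; returns (picture, depth): 480x640x3 uint8, blue, green, red; 480x640 float32, m along the optical axis (not along the pixel's ray), 0 where there is no reading.
- calibration(name): a dict with "fovy" (degrees; the focal length in pixels is half the picture's height over the tangent of half this angle, whatever the lens; pixels are square), "cx", "cy" (the principal point, pixels), "distortion" ([k1, k2, p1, p2, k3] as OpenCV has them; the pictures are not rectified), "cam_to_world" (4x4, takes a point from camera to world coordinates). Camera axes: x right, y up, looking along -z (the intrinsics and any distortion apply to the point x, -y, -z); pixel columns grow to the right and rows downward; lengths in m; the calibration is good to about 2 mm. A picture is of the moment at which its call begins: read the wrist's pose just before it. calibration takes no time and is no camera call; for the wrist camera it gives the pose at the moment of the call.
- close_job(): hands the job in, once; it reports no verdict.
The state is a dict: "clock": time; "qpos": joint angles; "dq": joint speeds; "tau": joint torques, N m; "tool_pos": TCP position; "tcp_rot": TCP orientation; "force": force on the tool from outside, world axes, zero at the start; "wrist_torque": the same for the moment, N m; "opening": finger opening in m.
Only numpy, scipy, OpenCV 4.12 (cv2) and the standard library are available. Lean on these libraries where they do the work, as an engineer would, in place of code of your own. Each camera call takes 0.05 s, during which the arm holds its last target.

TASK

Two deep, drained wash wells stand on the brake bench; in one hangs a rectangular metal basket of brake hardware, in the other a round strainer cup. With the hook rod from its stand, and without the gripper ever touching the basket, lift the basket off its hanger by the bail, bring it out of the well without spilling (tipping it over) and set it gently, flat and upright on the floor of the drain tray, clear of the brake pad lying there. Then hang the rod back in its stand, seated in the pocket as it was, and leave the cup and everything else on the bench where it is.

Things in the scene. Friction and masses are not known exactly. Their poses are not given: they have to be found in the camera images.
- rod: Hook rod, loose, 120 g, upright in its stand at the start. Origin: on its axis, centre of the underside of a square collar 30 x 30 x 6 mm; z up along the rod. Square wooden handle 18 x 18 mm (sides along x, y) from z=6 to 72 mm. Below the collar a 6 mm round shaft on the axis down to z=-78 mm, then a V hook towards +x.
- rod_hook (a point): Bottom of the rod's V hook (bar centre line), at x=10, z=-86 mm in the rod's frame, same axes. The 6 mm bar runs in the x-z plane from the shaft (x=0, z=-78) down to here and up to the tip at x=20, z=-74 mm; the tip's top is at z=-71 mm, the rod's lowest point at z=-89 mm. What hangs in the hook settles here, about 5.5 mm higher (bar centre to bar centre).
- stand: Grey fixed rod stand, origin on the bench under the seat. Base 90 x 90 x 8 mm (x -57 to 33), column at x=-34 mm, fork plate with its top at z=110 mm, 52 mm wide (y), x -39 to 26 mm. A slot 16 mm wide, from x=-8 mm, open to +x, takes the shaft. To take the rod out: lift 8 to 15 mm, slide it 35 mm or more along +x, then raise it. To return it: the reverse.
- seat (a point): Point on the fork plate's top (z=110 mm) where the rod's origin belongs; axes as the stand's. The rod hangs with its hook (its +x) along the stand's +x. Its collar sits here in a shallow pocket 38 mm wide (y) between ribs 6 mm high, x from -19 mm to a lip 4 mm high at x=22 to 26 mm.
- well_a: Fixed wash well with the basket: open-topped steel box 112 (x) x 90 (y) x 140 mm high, walls 3 mm. Origin: centre of its underside; the hanger is on the inside of the +x wall. The basket hangs below the prongs, so raise it about 20 mm, draw it about 46 mm to the well's -x till clear of them, and only then lift it out.
- hanger (a point): Mid-point of the hanger in well_a, x=26, y=0, z=74.5 mm in the well's frame, same axes. Two level 5 mm prongs run from the +x wall at y=18 and y=-18 mm, tops at z=74.5 mm, to x=20 mm, then bend up to tips at x=14 mm, 10 mm higher. The bail lies across both. The rod's hook can be let down on the -x side of the bail and pass between the prongs (31 mm free).
- well_b: The other wash well, identical, with the round cup hanging in it. Fixed. The two wells can stand either way round.
- basket: The basket to fetch: rectangular, steel, 40 (x) x 60 (y) x 26 mm high, 150 to 310 g, small hardware fixed in it. Origin: centre of its underside, z up. A bail of 5 mm wire stands in its y-z plane. At the start its underside is 15 mm above the bench and its axes are those of well_a within 0.05 rad.
- bail (a point): Peak of the basket's bail (wire centre line), 70 mm above its underside; axes as the basket's. The bail rises from the sides at y=-29 and 29 mm to level shoulders at 62 mm, with an upward kink from y=-8 to 8 mm that peaks here: hooked under the peak the basket hangs level.
- cup: Round strainer cup, 50 mm wide at the rim, 30 mm high, with a bail like the basket's, hanging in well_b. Origin: centre of its underside. To be left alone (it may not move 15 mm).
- tray: Fixed aluminium drain tray, 150 (x) x 200 (y) x 18 mm high, walls and floor 3 mm. Origin: centre of its underside; its inner floor is at z=3 mm. A brake pad lies in its +y half; the rest, from y=-97 to about y=5 mm, is free.
- pad_tray: Brake pad lying in the drain tray's +y half, 128 x 46 x 15 mm, long along x; origin: centre of its underside. Bystander.
- pad_bench: Brake pad lying on the mat, 128 x 46 x 15 mm; origin: centre of its underside. Bystander.
- bracket: Dark steel caliper bracket lying on the mat, about 60 x 150 x 46 mm; origin: centre of its underside. Bystander.
- socket: Deep socket standing upright, 26 mm wide, 75 mm high; origin: centre of its underside. Bystander.
- extension: Socket extension bar lying beyond the wells, 150 mm long, 18 mm thick; origin: centre of its underside. Bystander.
- can: Plain drinks can standing behind the wells, 66 mm wide, 120 mm high; origin: centre of its underside. Bystander.
- screwdriver: Screwdriver with orange handle lying on the bench, 180 mm long, near the toolbox. Bystander.
- pad_box: Cardboard box of brake pads, 110 x 170 x 55 mm, beyond the tray; origin: centre of its underside. Bystander.
There are look-alikes about, which are no part of the job. What is shaped like the rod but green is not meant.

How it is judged:
On the way, in this order (a step that is already met when the one before it is completed fails the run):
1. the basket hangs from the rod's hook, clear above the rim of its well (z of basket in the frame of well_a above 0.142 m and contact force between rod and basket above 0.5 N), for 0.1 s.
2. the basket stands upright on the tray's floor (x of basket in the frame of tray between -0.075 and 0.075 m and y of basket in the frame of tray between -0.1 and 0.1 m and z of basket in the frame of tray below 0.007 m and angle between basket's own z axis and vertical below 0.1 rad and contact force between basket and tray above 0.5 N), for 0.2 s.
At the end, for the whole second after the job is handed in: The basket stands at rest, upright (within 0.1 rad) on the drain tray's floor (underside within 4 mm of it), not touching the brake pad; the rod hangs at rest in its stand, its collar down in the pocket (origin within 7 mm sideways and 3 mm in height of the seat point, upright within 0.08 rad) (all of step 2 and contact force between basket and pad_tray below 0.1 N and linear speed of each of basket, rod below 0.02 m/s and horizontal distance between rod and seat below 0.007 m and z of rod in the frame of seat between -0.003 and 0.003 m and angle between rod's own z axis and vertical below 0.08 rad and contact force between rod and stand above 0.3 N).
It fails at once if the robot touches the basket (contact force between any of the fingers, the arm and basket above 0.3 N).
It fails at once if the basket is tipped by more than 0.6 rad (spilled) (angle between basket's own z axis and vertical above 0.6 rad).
It fails at once if the basket is set down hard (more than 15 N on the tray) (contact force between basket and tray above 15 N).
It fails at once if the cup is moved by more than 15 mm (distance of cup from where it was at the start of the episode above 0.015 m).
It fails at once if a bystander is moved by more than 15 mm (distance of any of pad_tray, pad_bench, bracket, socket, extension, can, screwdriver, pad_box from where it was at the start of the episode above 0.015 m).
It also fails if it takes over 72 s, if anything falls off the work surface, if the arm or the gripper's body presses on something with over 40 N, if the wrist force passes 120 N, or if a joint passes its speed limit or range.

## Working session

There is one attempt and no reset: what is moved stays moved. The work goes in short steps, Python scripts to look and compute and a tool call to move; the robot and the scene stay as the last step left them, time stands still between calls to the robot, and variables do not carry over. Pictures are saved under pics/ and viewed, and the job is handed in when it is done.

Besides the shell and the picture viewer there is one more tool, called after ">>>" as a command line: name --pt "numbers of a row" for each row, then --argument value for the rest. arm_command: Moves the arm, as the interface text tells. Its arguments: {"type":"object","properties":{"series":{"type":"array","items":{"type":"array","items":{"type":"number"}}},"force":{"type":"number"}},"required":["series"]}

```bash
ls; mkdir -p pics; python3 - <<'E'
from plant import *
import cv2,numpy as np
print(sense())
for n in ("scene","top","wrist"):
    c=calibration(n); print(n,c)
    im,d=get_image(n); cv2.imwrite(f"pics/{n}0.png",im); np.savez(f"pics/{n}0.npz",im=im,d=d,T=np.array(c["cam_to_world"]))
E
```

```text
pics
{'clock': 0.0, 'qpos': array([ 9.66718251e-01,  2.63548880e-01, -4.89355977e-02,  1.25941319e+00,
       -2.70690215e-05,  1.41551717e+00]), 'dq': array([-0.00084544, -0.00153677, -0.00011941,  0.0006963 , -0.00111136,
       -0.00032367]), 'tau': array([ 9.18176484e-04, -6.37621737e+01,  3.84565830e+01,  1.36014819e-02,
        4.50088146e-05,  8.34921252e-05]), 'tool_pos': array([0.22763025, 0.47277506, 0.23081214]), 'tcp_rot': array([ 2.29774548e-04,  8.46724058e-01,  5.32032017e-01, -5.00624894e-04]), 'force': array([-0.39635125,  0.14409551,  0.44833562]), 'wrist_torque': array([0.02823095, 0.03060568, 0.03228486]), 'opening': 0.08556548480299986}
scene {'fovy': 50.49728110295598, 'cx': 314.24001210694524, 'cy': 237.30775729680127, 'distortion': array([-0.05057052,  0.        ,  0.        ,  0.        ,  0.        ]), 'cam_to_world': array([[-0.37991123, -0.72756996,  0.57123498,  1.25532606],
       [ 0.9249095 , -0.30845096,  0.22226205,  0.36905078],
       [ 0.01448678,  0.61278051,  0.79012036,  1.02312943],
       [ 0.        ,  0.        ,  0.        ,  1.        ]])
[... 263 characters left out ...]
66811,  0.01766342, -0.01875281,  0.07483707],
       [-0.01617834,  0.13604467,  0.9905706 ,  1.13404285],
       [ 0.        ,  0.        ,  0.        ,  1.        ]])}
wrist {'fovy': 66.9084813423099, 'cx': 317.5281762470844, 'cy': 245.44097303622516, 'distortion': array([-0.02933645,  0.        ,  0.        ,  0.        ,  0.        ]), 'cam_to_world': array([[ 4.34867270e-01, -8.61382873e-01, -2.62507149e-01,
         1.61711021e-01],
       [ 9.00494435e-01,  4.15823934e-01,  1.27280121e-01,
         5.05857729e-01],
       [-4.80160422e-04, -2.91736186e-01,  9.56498702e-01,
         3.72512358e-01],
       [ 0.00000000e+00,  0.00000000e+00,  0.00000000e+00,
         1.00000000e+00]])}
```

View pics/scene0.png

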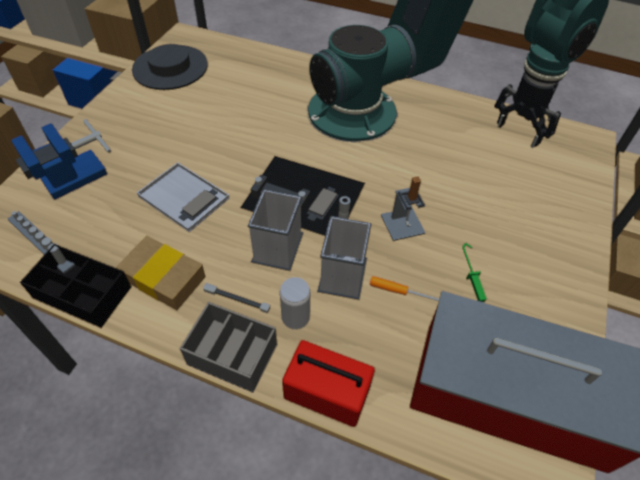

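View pics/top0.png

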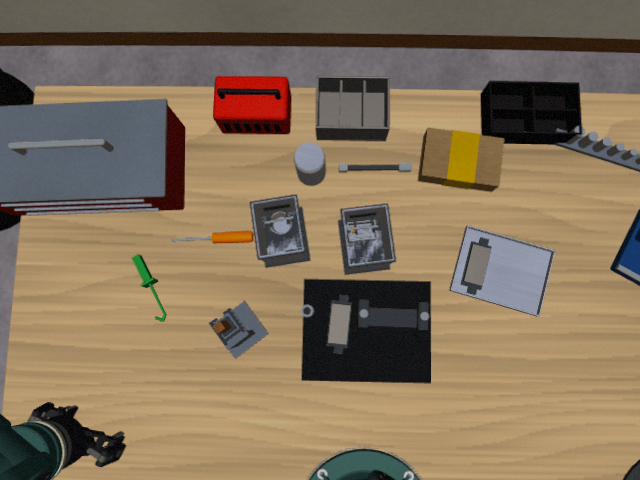

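View pics/wrist0.png

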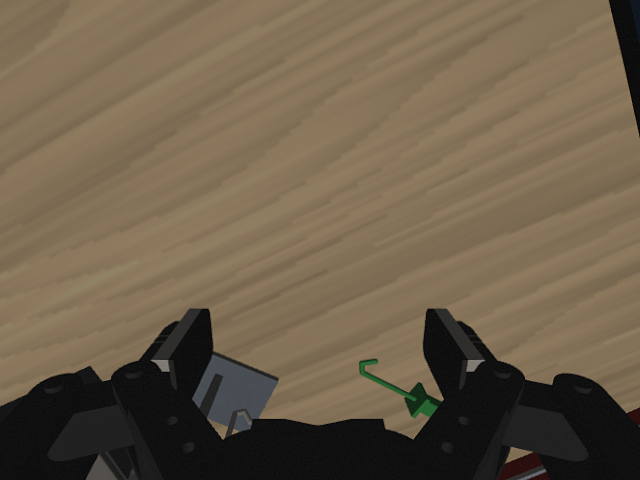

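```bash
python3 - <<'E'
import cv2,numpy as np
t=np.load("pics/top0.npz"); im=t["im"]
a=cv2.resize(im[185:280,235:405],None,fx=4.6,fy=4.6,interpolation=cv2.INTER_CUBIC)
cv2.imwrite("pics/zt1.png",cv2.convertScaleAbs(a,alpha=1.3,beta=20))
a=cv2.resize(im[290:370,195:285],None,fx=7,fy=7,interpolation=cv2.INTER_CUBIC); cv2.imwrite("pics/zt2.png",a)
t=np.load("pics/scene0.npz"); im=t["im"]
a=cv2.resize(im[165:305,240:440],None,fx=4,fy=4,interpolation=cv2.INTER_CUBIC); cv2.imwrite("pics/zs1.png",cv2.convertScaleAbs(a,alpha=1.3,beta=20))
E
```

```text
(no output)
```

View pics/zt1.png

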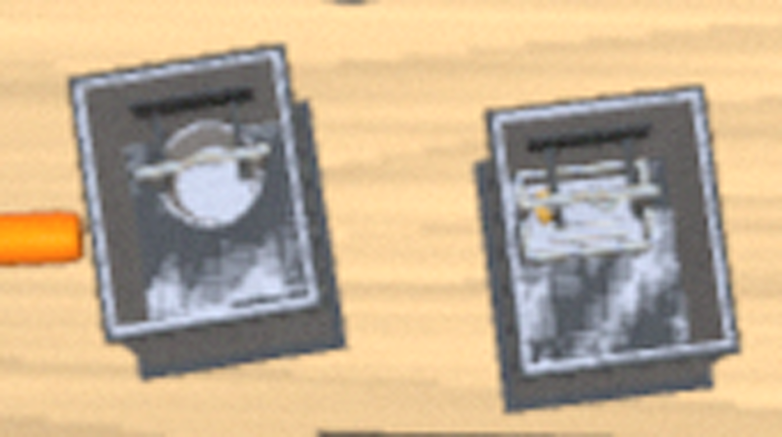

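View pics/zt2.png

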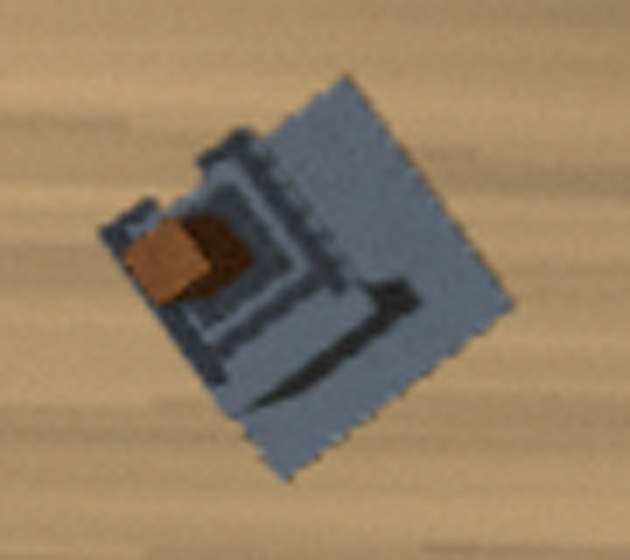

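View pics/zs1.png

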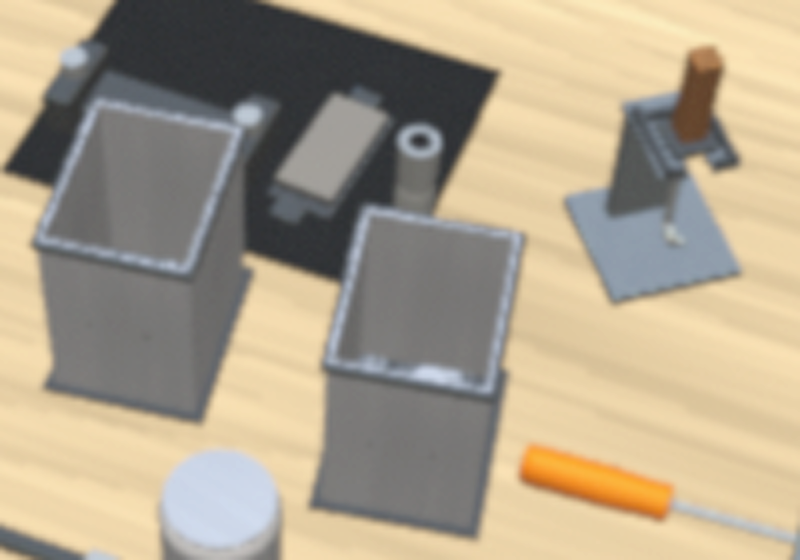

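```bash
cat > h.py <<'E'
import cv2,numpy as np
from plant import *
def K(c):
    f=240/np.tan(np.radians(c["fovy"])/2); return np.array([[f,0,c["cx"]],[0,f,c["cy"]],[0,0,1.]])
def rays(c,uv):
    p=cv2.undistortPoints(np.array(uv,float).reshape(-1,1,2),K(c),np.array(c["distortion"])).reshape(-1,2)
    return np.c_[p[:,0],-p[:,1],-np.ones(len(p))]
def plane(c,uv,z):
    T=np.array(c["cam_to_world"]); d=rays(c,uv)@T[:3,:3].T; o=T[:3,3]
    s=(z-o[2])/d[:,2]; return o+s[:,None]*d
def cloud(c,d):
    v,u=np.mgrid[:480,:640]; r=rays(c,np.c_[u.ravel(),v.ravel()])
    T=np.array(c["cam_to_world"]); P=(r*d.reshape(-1,1))@T[:3,:3].T+T[:3,3]
    P[d.ravel()==0]=np.nan; return P.reshape(480,640,3)
def proj(c,P):
    T=np.linalg.inv(np.array(c["cam_to_world"])); q=np.atleast_2d(P)@T[:3,:3].T+T[:3,3]
    q=q*[1,-1,-1]; return cv2.projectPoints(q.reshape(-1,1,3),np.zeros(3),np.zeros(3),K(c),np.array(c["distortion"]))[0].reshape(-1,2)
def rect(pts):
    (cx,cy),(w,h),a=cv2.minAreaRect(np.array(pts,np.float32)*1000); return np.array([cx,cy,w,h,a]).round(1)
E
python3 - <<'E'
from h import *
for n in("top","scene"):
    t=np.load(f"pics/{n}0.npz"); c=calibration(n); P=cloud(c,t["d"]); Z=P[...,2]
    print(n,"bench z",np.nanmedian(Z[(np.abs(Z)<.02)]))
    for nm,lo,hi,box in [("wellA",.13,.15,(.45,.7,-.1,.08)),("wellB",.13,.15,(.45,.72,.08,.3)),("handle",.17,.2,(.3,.5,.1,.4)),("fork",.1,.122,(.3,.55,.1,.4)),("trayrim",.012,.022,(.35,.65,-.45,-.15))]:
        m=(Z>lo)&(Z<hi)&(P[...,0]>box[0])&(P[...,0]<box[1])&(P[...,1]>box[2])&(P[...,1]<box[3])
        q=P[m]; 
        if len(q)>5: print(nm,len(q),rect(q[:,:2]),q.mean(0).round(4),np.median(q[:,2]).round(4))
E
```

```text
top bench z 0.00029360368122288705
wellA 682 [579.3   9.  118.3  96.4   8. ] [0.5808 0.0078 0.1394] 0.1396
wellB 661 [593.4 187.5 119.4  94.7  10.1] [0.5954 0.1875 0.1392] 0.1395
handle 108 [395.  285.2  18.4  18.8  40. ] [0.3952 0.2841 0.1806] 0.181
fork 733 [463.6 232.4  75.8 244.8  57.2] [0.3973 0.2692 0.1122] 0.112
trayrim 1337 [ 525.9 -296.4  202.8  151.5   74.2] [ 0.5315 -0.267   0.0173] 0.0175
scene bench z -0.0007805602511883336
wellA 537 [579.5   8.4 122.8  96.3   8.1] [0.5806 0.0073 0.1374] 0.1378
wellB 548 [593.3 186.8 123.9  96.5  10.4] [0.5949 0.1872 0.1374] 0.1378
handle 69 [396.5 283.7  20.3  20.3  47.9] [0.3985 0.2839 0.1785] 0.1797
fork 566 [466.8 224.4  73.6 236.5  53.1] [0.4534 0.2406 0.1115] 0.1121
trayrim 835 [ 527.2 -297.3  205.5  153.7   74.5] [ 0.5354 -0.268   0.0162] 0.0162
```

```bash
python3 - <<'E'
from h import *
for n in("top","scene"):
    t=np.load(f"pics/{n}0.npz"); c=calibration(n); P=cloud(c,t["d"]); Z=P[...,2]
    r=np.hypot(P[...,0]-.385,P[...,1]-.27)
    for nm,lo,hi,R in [("base",.004,.012,.085),("fork",.103,.122,.07),("handle",.172,.19,.07)]:
        m=(Z>lo)&(Z<hi)&(r<R); m=cv2.morphologyEx(m.astype(np.uint8),cv2.MORPH_OPEN,np.ones((2,2)))>0
        q=P[m]; print(n,nm,len(q),rect(q[:,:2]),np.median(q[:,2]).round(4), q[:,:2].mean(0).round(4))
    # base corners by blue-grey mask: bright base colour
    hsv=cv2.cvtColor(t["im"],cv2.COLOR_BGR2HSV)
    m=((hsv[...,0]>95)&(hsv[...,0]<125)&(r<.085)&(np.abs(Z-.008)<.006)).astype(np.uint8)
    cs,_=cv2.findContours(m,0,2); k=max(cs,key=cv2.contourArea).reshape(-1,2)
    print("colour base",rect(plane(c,k,.008)[:,:2]))
t=np.load("pics/wrist0.npz");
E
```

```text
top base 782 [383.6 274.6  89.7  90.   38.6] nan [nan nan]
top fork 672 [383.3 288.4  65.1  75.   37.6] nan [nan nan]
top handle 106 [387.7 285.2  12.5  31.2  52.9] nan [nan nan]
colour base [385.4 276.7  87.7  88.2  38.3]
scene base 640 [388.5 282.2  91.4  94.9  34.7] nan [nan nan]
scene fork 341 [355.2 297.5  76.2 155.   66.8] 0.1122 [0.3952 0.2813]
scene handle 66 [306.3 285.5  19.1 202.3  89.9] 0.1784 [0.3831 0.2854]
colour base [388.8 275.8  87.8  87.   38.6]
```

```bash
cat >> h.py <<'E'
def pose():
    s=sense(); q=s["tcp_rot"]; return s["tool_pos"],2*np.arctan2(q[2],q[1]),s
def delta(target,yaw=None):
    p,f,s=pose(); d=np.array(target)-p
    x=d[0]*np.cos(f)+d[1]*np.sin(f); y=d[0]*np.sin(f)-d[1]*np.cos(f)
    print("t",round(s["clock"],2),"pos",p.round(4),"yaw",np.degrees(f).round(2),"open",round(s["opening"],4),"F",s["force"].round(2),"tilt",np.round(s["tcp_rot"][[0,3]],4))
    print("mm tool",np.round([x*1e3,y*1e3,-d[2]*1e3],1),"units",np.round([x/.4,y/.4,-d[2]/.4],4))
    if yaw is not None:
        w=-(np.radians(yaw)-f); w=(w+np.pi)%(2*np.pi)-np.pi; print("twist units",round(w/.12,3))
E
python3 -c "
from h import *
delta([.396,.2845,.245],38.4)"
```

```text
t 0.15 pos [0.2277 0.4728 0.2309] yaw 64.28 open 0.0853 F [0.46 0.64 1.09] tilt [ 0.0002 -0.0004]
mm tool [-96.7 233.4 -14.1] units [-0.2416  0.5834 -0.0352]
twist units 3.765
```

>>> arm_command --pt "-0.04 0.097 -0.0352 0 0" --pt "-0.04 0.097 0 0 0" --pt "-0.04 0.097 0 0 0" --pt "-0.04 0.097 0 0 0" --pt "-0.04 0.097 0 0 0" --pt "-0.0416 0.0984 0 0 0" --pt "0 0 0 0.95 0" --pt "0 0 0 0.95 0" --pt "0 0 0 0.95 0" --pt "0 0 0 0.915 0"

```text
clock: 1.4
tool_pos: [0.396, 0.2846, 0.2452]
tcp_rot: [0.0, 0.945, 0.327, -0.0]
force: [0.5, 0.3, 0.0]
opening: 0.0855
```

>>> arm_command --pt "0 0 0 0 0" --pt "0 0 0 0 0"

```text
clock: 1.65
tool_pos: [0.396, 0.2847, 0.2453]
tcp_rot: [-0.0, 0.944, 0.33, -0.0]
force: [-0.6, 0.7, 0.2]
opening: 0.0851
```

```bash
python3 -c "
from h import *
delta([.396,.2845,.245],38.4)
c=calibration('wrist'); im,d=get_image('wrist'); cv2.imwrite('pics/w1.png',im); np.savez('pics/w1.npz',im=im,d=d,T=c['cam_to_world'])
P=cloud(c,d);Z=P[...,2]
for nm,lo,hi,R in [('handle',.17,.19,.03),('fork',.104,.122,.06),('base',.003,.013,.08)]:
    m=(Z>lo)&(Z<hi)&(np.hypot(P[...,0]-.39,P[...,1]-.28)<R); q=P[m]; print(nm,len(q),len(q) and (rect(q[:,:2]),np.median(q[:,2])))
"
```

```text
t 1.65 pos [0.396  0.2847 0.2453] yaw 38.54 open 0.0851 F [-0.56  0.67  0.23] tilt [-0.     -0.0001]
mm tool [-0.1  0.1  0.3] units [-0.0004  0.0003  0.0007]
twist units 0.02
handle 917 (array([395.5, 287.1,  17.5,  17.7,  38.3]), np.float64(0.18084397762655768))
fork 4011 (array([390.8, 281.7,  65.1,  52. ,  38.1]), np.float64(0.11185276736975192))
base 3184 (array([386.5, 278.4,  90.3,  89.5,  38.3]), np.float64(0.007064878185686879))
```

View pics/w1.png

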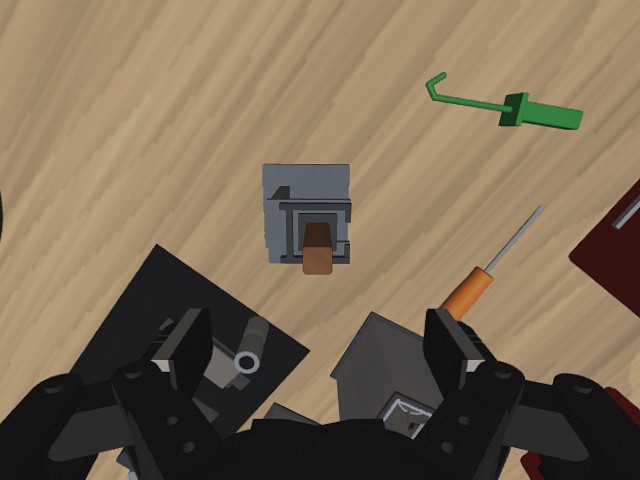

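>>> arm_command --pt "0.001 -0.002 0.05 0.02 0" --pt "0 0 0.08 0 0" --pt "0 0 0.08 0 0" --pt "0 0 0.05 0 0" --pt "0 0 0.023 0 0" --pt "0 0 0 0 0"

```text
clock: 2.45
tool_pos: [0.3959, 0.2856, 0.1321]
tcp_rot: [0.0, 0.945, 0.328, -0.0]
force: [1.1, -0.8, 0.5]
opening: 0.0852
```

>>> arm_command --force 50 --pt "0 0 0 0 100" --pt "0 0 0 0 170" --pt "0 0 0 0 255" --pt "0 0 0 0 255" --pt "0 0 0 0 255" --pt "0 0 0 0 255" --pt "0 0 0 0 255" --pt "0 0 0 0 255"

```text
clock: 3.45
tool_pos: [0.3961, 0.2856, 0.1324]
tcp_rot: [-0.0, 0.945, 0.328, 0.0]
force: [-1.8, -0.3, 5.6]
opening: 0.0175
```

```bash
python3 -c "
from h import *
delta([.3957,.2853,.132],38.4)
im,d=get_image('wrist'); cv2.imwrite('pics/w2.png',im)
im,d=get_image('scene'); cv2.imwrite('pics/s2.png',cv2.resize(im[140:260,340:480],None,fx=5,fy=5,interpolation=2))
"
```

```text
t 3.45 pos [0.3961 0.2856 0.1324] yaw 38.26 open 0.0175 F [-1.81 -0.3   5.56] tilt [-0.      0.0002]
mm tool [-0.5  0.   0.4] units [-0.0012  0.0001  0.001 ]
twist units -0.02
```

View pics/w2.png

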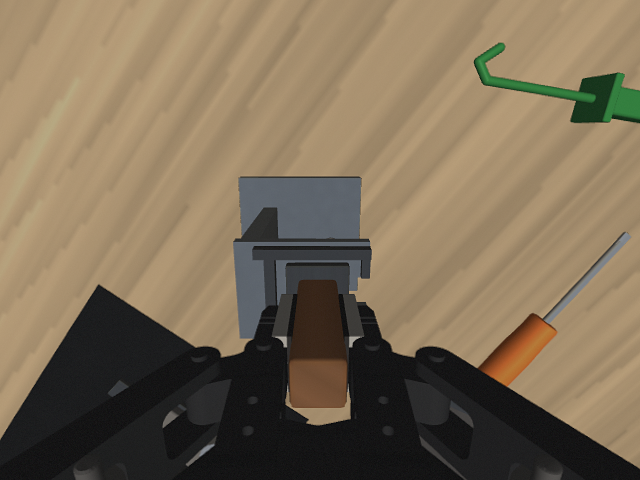

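View pics/s2.png

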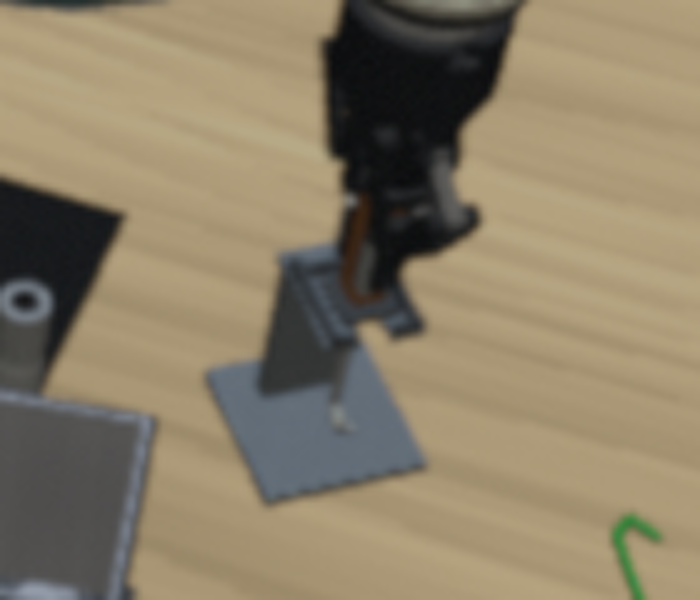

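>>> arm_command --pt "0 0 -0.015 0 255" --pt "0 0 -0.015 0 255" --pt "0 0 0 0 255" --pt "0.04 0 0 0 255" --pt "0.04 0 0 0 255" --pt "0.035 0 0 0 255" --pt "0 0 0 0 255" --pt "0 0 -0.05 0 255" --pt "0 0 -0.12 0 255" --pt "0 0 -0.12 0 255"

```text
clock: 4.8
tool_pos: [0.4314, 0.3137, 0.2614]
tcp_rot: [0.0, 0.945, 0.328, -0.0]
force: [0.5, 0.4, -1.4]
opening: 0.0172
```

>>> arm_command --pt "0 0 -0.1 0 255" --pt "0 0 0 0 255" --pt "0 0 0 0 255"

```text
clock: 5.18
tool_pos: [0.4317, 0.3138, 0.2993]
tcp_rot: [0.0, 0.945, 0.328, -0.001]
force: [-0.6, -0.1, -1.0]
opening: 0.0173
```

```bash
python3 -c "
from h import *
delta([.5,.0,.3],8)
for n in ('scene','top'):
  c=calibration(n);im,d=get_image(n); cv2.imwrite(f'pics/{n}3.png',im);np.savez(f'pics/{n}3.npz',im=im,d=d)
  p,f,s=pose(); o=p-[0,0,.0224]; x=np.array([np.cos(f),np.sin(f),0]); z=np.array([0,0,1.])
  print(proj(c,[o,o-.078*z,o+.01*x-.086*z,o+.02*x-.074*z]).round(1))
  u,v=proj(c,o-.04*z)[0]; u=int(u);v=int(v)
  cv2.imwrite(f'pics/{n}3z.png',cv2.resize(im[v-50:v+50,u-60:u+60],None,fx=6,fy=6,interpolation=2)); print(u-60,v-50)
"
```

```text
t 5.17 pos [0.4317 0.3138 0.2993] yaw 38.26 open 0.0173 F [-0.64 -0.14 -0.96] tilt [ 0.0001 -0.0006]
mm tool [-140.7  288.7   -0.7] units [-0.3518  0.7218 -0.0018]
twist units 4.401
[[432.9 162.2]
 [426.  187.6]
 [427.2 193.2]
 [430.  192.7]]
369 125
[[189.9 305.8]
 [201.6 306.5]
 [199.6 302.2]
 [194.8 297.6]]
136 256
```

View pics/scene3z.png

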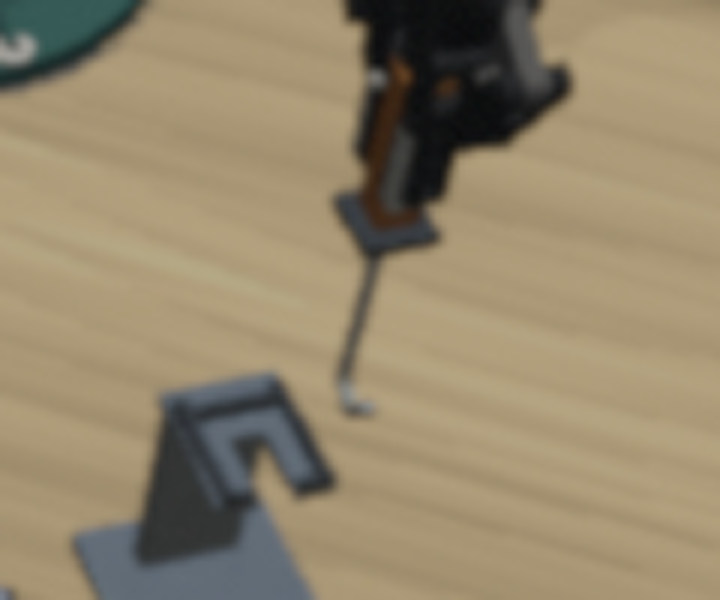

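View pics/top3z.png

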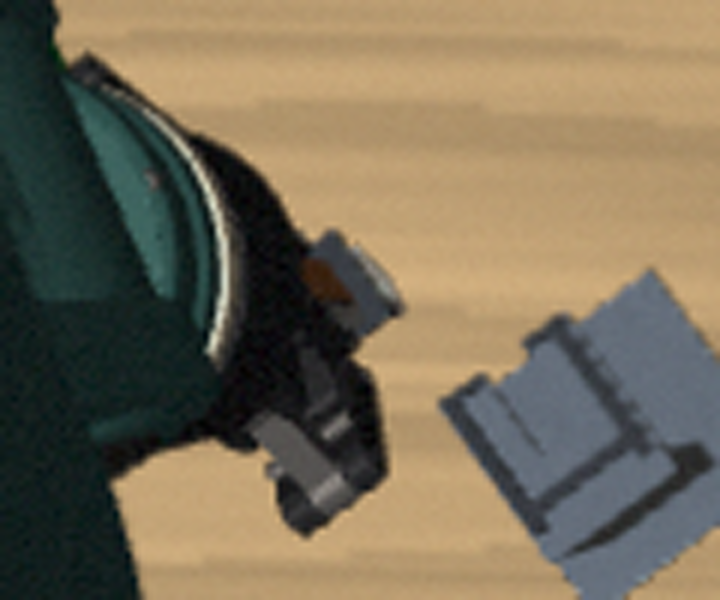

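```bash
python3 -c "
from h import *
t=np.load('pics/top0.npz');c=calibration('top');im=t['im'];P=cloud(c,t['d'])
a=np.radians(8.0);R=np.array([[np.cos(a),-np.sin(a),0],[np.sin(a),np.cos(a),0],[0,0,1]]);o=np.array([.5794,.0087,0])
m=np.array([[26,0,85],[26,8,77],[26,-8,77],[26,29,77],[26,-29,77],[14,18,84.5],[14,-18,84.5],[53,18,74],[53,-18,74],[6,30,41],[46,30,41],[46,-30,41],[6,-30,41]])/1000
q=proj(c,m@R.T+o); 
u0,v0,s=335,200,9
z=cv2.resize(im[200:272,335:405],None,fx=8,fy=8,interpolation=2); z=cv2.convertScaleAbs(z,alpha=1.4,beta=15)
cv2.imwrite('pics/z4a.png',z)
for k,p in enumerate(q):
    cv2.circle(z,(int((p[0]+.5-335)*8),int((p[1]+.5-200)*8)),3,(0,0,255) if k<5 else (0,255,0),-1)
cv2.imwrite('pics/z4.png',np.hstack([cv2.imread('pics/z4a.png')[:, :400],z[:, :400]]))
print(q.round(1))
Q=P[200:272,335:405].reshape(-1,3); l=(Q-o)@R
mm=(Q[:,2]>.07)&(Q[:,2]<.095)&(abs(l[:,1])<.04)&(abs(l[:,0])<.05)
print((l[mm]*1000).round(0).tolist())
"
```

```text
[[364.  226.1]
 [359.9 227.2]
 [367.5 226.3]
 [350.  228.4]
 [377.5 225.1]
 [356.1 232.9]
 [373.3 230.8]
 [353.5 215.5]
 [370.5 213.4]
 [350.1 240.3]
 [347.8 222.2]
 [375.2 218.9]
 [377.7 237. ]]
[[50.0, -17.0, 74.0], [49.0, -19.0, 75.0], [47.0, -16.0, 76.0], [47.0, -18.0, 74.0], [50.0, 17.0, 74.0], [45.0, -16.0, 75.0], [48.0, 20.0, 73.0], [48.0, 18.0, 74.0], [43.0, -16.0, 75.0], [43.0, -18.0, 76.0], [45.0, 20.0, 75.0], [45.0, 18.0, 74.0], [41.0, -15.0, 74.0], [41.0, -18.0, 72.0], [41.0, -20.0, 73.0], [43.0, 20.0, 76.0], [43.0, 18.0, 77.0], [39.0, -17.0, 75.0], [39.0, -19.0, 74.0], [42.0, 20.0, 72.0], [41.0, 18.0, 74.0], [41.0, 16.0, 71.0], [38.0, -15.0, 70.0], [37.0, -17.0, 75.0], [37.0, -19.0, 73.0], [40.0, 21.0, 72.0], [39.0, 19.0, 76.0], [39.0, 17.0, 74.0], [35.0, -17.0, 74.0], [34.0, -19.0, 77.0], [38.0, 19.0, 71.0], [37.0, 17.0, 71.0], [32.0, -16.0, 78.0], [33.0, -19.0, 72.0], [34.0, 19.0, 77.0], [34.0, 17.0, 75.0], [30.0, -16.0, 75.0], [30.0, -18.0, 76.0], [33.0, 20.0, 74.0], [32.0, 17.0, 74.0], [28.0, -15.0, 79.0], [27.0, -17.0, 80.0], [27.0, -19.0, 80.0], [27.0, -22.0, 79.0]
[... 1262 characters left out ...]
0, 75.0], [22.0, -17.0, 75.0], [22.0, -19.0, 72.0], [26.0, 33.0, 76.0], [25.0, 31.0, 77.0], [24.0, 29.0, 79.0], [24.0, 27.0, 79.0], [24.0, 25.0, 78.0], [24.0, 23.0, 77.0], [23.0, 21.0, 80.0], [24.0, 19.0, 76.0], [24.0, 16.0, 73.0], [20.0, -15.0, 74.0], [19.0, -16.0, 78.0], [19.0, -19.0, 78.0], [24.0, 33.0, 70.0], [24.0, 31.0, 72.0], [22.0, 21.0, 73.0], [22.0, 19.0, 74.0], [22.0, 17.0, 72.0], [16.0, -16.0, 83.0], [16.0, -18.0, 82.0], [20.0, 21.0, 73.0], [19.0, 19.0, 77.0], [19.0, 17.0, 78.0], [13.0, -15.0, 88.0], [14.0, -18.0, 80.0], [14.0, -20.0, 82.0], [16.0, 20.0, 83.0], [16.0, 18.0, 82.0], [12.0, -17.0, 81.0], [14.0, 20.0, 85.0], [14.0, 18.0, 83.0], [12.0, 20.0, 81.0], [12.0, 18.0, 82.0]]
```

View pics/z4.png

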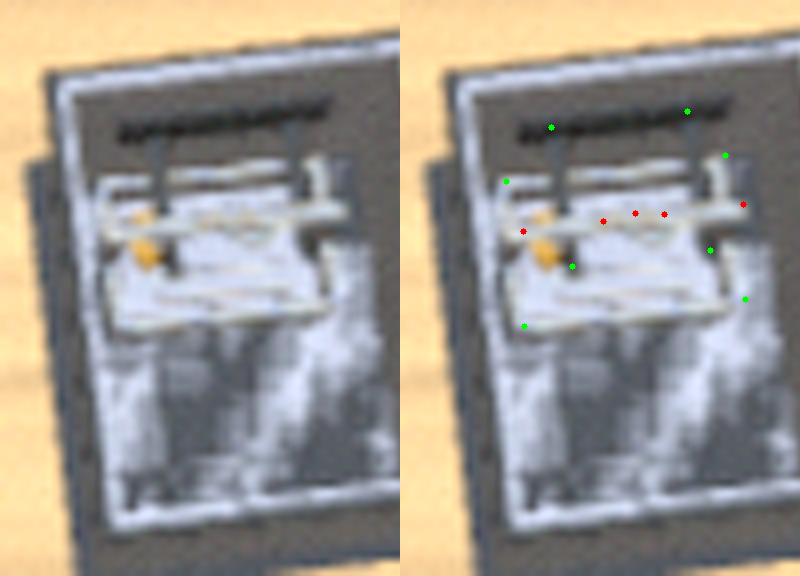

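```bash
cat >> h.py <<'E'
A=np.radians(8.0);RA=np.array([[np.cos(A),-np.sin(A)],[np.sin(A),np.cos(A)]]);OA=np.array([.5794,.0087])
def wellpt(x,y): return RA@np.array([x,y])/1000+OA
def inwell():
    p,f,s=pose(); print("rod in well mm",((p[:2]-OA)@RA*1000).round(1),"z",((p[2]-.0224)*1000).round(1))
E
python3 -c "
from h import *
t=wellpt(-10,1.5);print(t);delta([*t,.3],8)"
```

```text
[0.56928856 0.00879367]
t 5.28 pos [0.4315 0.3138 0.2989] yaw 38.26 open 0.0174 F [ 0.89  0.05 -1.87] tilt [ 0.0002 -0.0011]
mm tool [-80.7 324.8  -1.1] units [-0.2017  0.8119 -0.0027]
twist units 4.401
```

>>> arm_command --pt "-0.014 0.06 0 0 255" --pt "-0.025 0.1 0 0 255" --pt "-0.025 0.1 0 0 255" --pt "-0.025 0.1 0 0 255" --pt "-0.025 0.1 0 0 255" --pt "-0.025 0.1 0 0 255" --pt "-0.025 0.1 0 0 255" --pt "-0.025 0.1 0 0 255" --pt "-0.0127 0.0519 0 0 255" --pt "0 0 0 0 255"

```text
clock: 6.52
tool_pos: [0.5699, 0.0084, 0.2993]
tcp_rot: [-0.0, 0.945, 0.327, -0.001]
force: [-0.1, -0.8, -1.5]
opening: 0.0169
```

>>> arm_command --pt "0 0 0 0.88 255" --pt "0 0 0 0.88 255" --pt "0 0 0 0.88 255" --pt "0 0 0 0.88 255" --pt "0 0 0 0.88 255" --pt "0 0 0 0 255" --pt "0 0 0 0 255"

```text
clock: 7.4
tool_pos: [0.5696, 0.0098, 0.3002]
tcp_rot: [-0.0, 0.997, 0.071, -0.0]
force: [-0.8, -1.3, -1.7]
opening: 0.0176
```

```bash
python3 -c "
from h import *
t=wellpt(-10,1.5);delta([*t,.166],8);inwell()
c=calibration('wrist');im,d=get_image('wrist'); cv2.imwrite('pics/w5.png',im);np.savez('pics/w5.npz',im=im,d=d)
P=cloud(c,d)
l=(P[...,:2]-OA)@RA*1000; Z=P[...,2]*1000
m=(Z>130)&(Z<150)&(abs(l[...,0])<80)&(abs(l[...,1])<80); print('rim',rect(P[m][:,:2]),np.median(Z[m]))
m=(Z>70)&(Z<95)&(abs(l[...,0])<51)&(abs(l[...,1])<40)
q=np.c_[l[m],Z[m]]; print(len(q)); 
pk=q[(q[:,2]>82)&(abs(q[:,1])<12)]; print('peak',pk.mean(0) if len(pk) else 0, len(pk))
"
```

```text
t 7.4 pos [0.5696 0.0098 0.3002] yaw 8.18 open 0.0176 F [-0.85 -1.32 -1.65] tilt [-0.0001 -0.    ]
mm tool [ -0.4   0.9 134.2] units [-0.001   0.0023  0.3354]
twist units 0.027
rod in well mm [-9.6  2.4] z 277.8
rim [579.9   9.5 118.4  95.4   8. ] 138.76062251733615
609
peak [26.18155494  3.1914166  84.25495816] 41
```

View pics/w5.png

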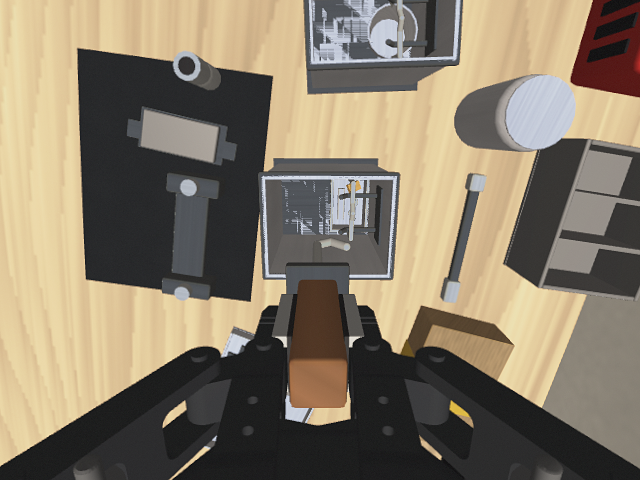

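>>> arm_command --pt "0 0 0.05 0 255" --pt "0 0 0.08 0 255" --pt "0 0 0.08 0 255" --pt "0 0 0.05 0 255" --pt "0 0 0.04 0 255" --pt "0 0 0.02 0 255" --pt "0 0 0.015 0 255" --pt "0 0 0 0 255"

```text
clock: 8.45
tool_pos: [0.5698, 0.0091, 0.1662]
tcp_rot: [-0.0, 0.998, 0.07, -0.0]
force: [-0.0, -0.1, -1.5]
opening: 0.0172
```

```bash
python3 -c "
from h import *
t=wellpt(16,2.4);delta([*t,.166],8);inwell()
im,d=get_image('wrist'); cv2.imwrite('pics/w6.png',im)
"
```

```text
t 8.45 pos [0.5698 0.0091 0.1662] yaw 8.03 open 0.0172 F [-0.03 -0.15 -1.47] tilt [-0. -0.]
mm tool [25.4 -0.6  0.2] units [ 0.0636 -0.0016  0.0005]
twist units 0.004
rod in well mm [-9.4  1.8] z 143.8
```

View pics/w6.png

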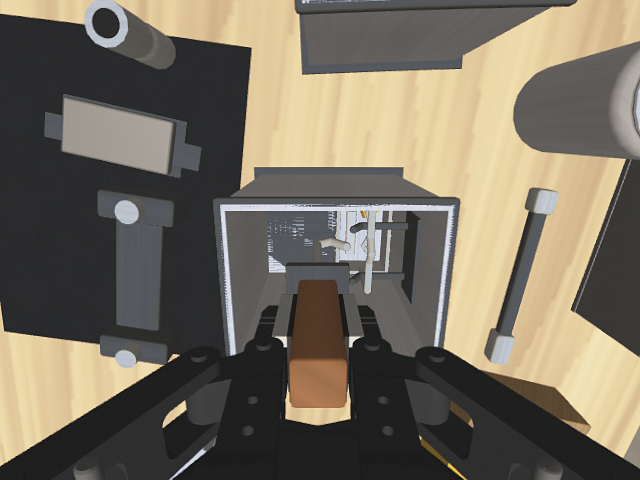

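>>> arm_command --pt "0.015 -0.0015 0 0 255" --pt "0.02 0 0 0 255" --pt "0.02 0 0 0 255" --pt "0.0086 0 0 0 255" --pt "0 0 0 0 255"

```text
clock: 9.12
tool_pos: [0.5951, 0.0133, 0.166]
tcp_rot: [0.0, 0.998, 0.07, -0.0]
force: [0.1, -0.3, -0.4]
opening: 0.0172
```

```bash
python3 -c "
from h import *
t=wellpt(16,2.4);delta([*t,.166],8);inwell()
im,d=get_image('wrist'); cv2.imwrite('pics/w7.png',cv2.resize(im[160:320,200:480],None,fx=2.8,fy=2.8,interpolation=2))
"
```

```text
t 9.12 pos [0.5951 0.0133 0.166 ] yaw 8.02 open 0.0172 F [ 0.08 -0.33 -0.41] tilt [ 0.     -0.0001]
mm tool [-0.2 -0.1 -0. ] units [-0.0005 -0.0002 -0.    ]
twist units 0.002
rod in well mm [16.2  2.3] z 143.6
```

View pics/w7.png

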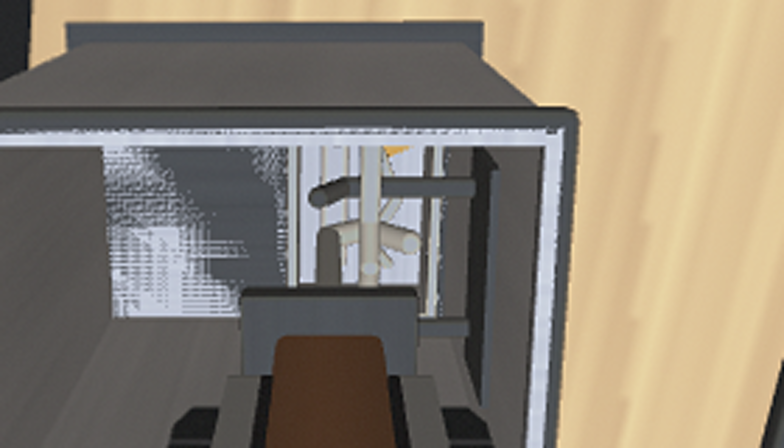

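>>> arm_command --pt "0 0 -0.02 0 255" --pt "0 0 -0.02 0 255" --pt "0 0 -0.01 0 255" --pt "0 0 -0.01 0 255" --pt "0 0 -0.01 0 255" --pt "0 0 0 0 255" --pt "0 0 0 0 255"

```text
clock: 10.05
tool_pos: [0.5948, 0.0132, 0.194]
tcp_rot: [-0.0, 0.998, 0.07, -0.0]
force: [-0.0, -0.0, -4.5]
opening: 0.0176
```

```bash
python3 -c "
from h import *
t=wellpt(16,2.4);delta([*t,.208],8);inwell()
im,d=get_image('wrist'); cv2.imwrite('pics/w8.png',cv2.resize(im[160:320,200:480],None,fx=2.8,fy=2.8,interpolation=2))
"
```

```text
t 10.05 pos [0.5948 0.0132 0.194 ] yaw 8.01 open 0.0176 F [-0.04 -0.02 -4.51] tilt [-0.     -0.0001]
mm tool [  0.1  -0.1 -14. ] units [ 0.0002 -0.0001 -0.035 ]
twist units 0.001
rod in well mm [15.9  2.3] z 171.6
```

View pics/w8.png

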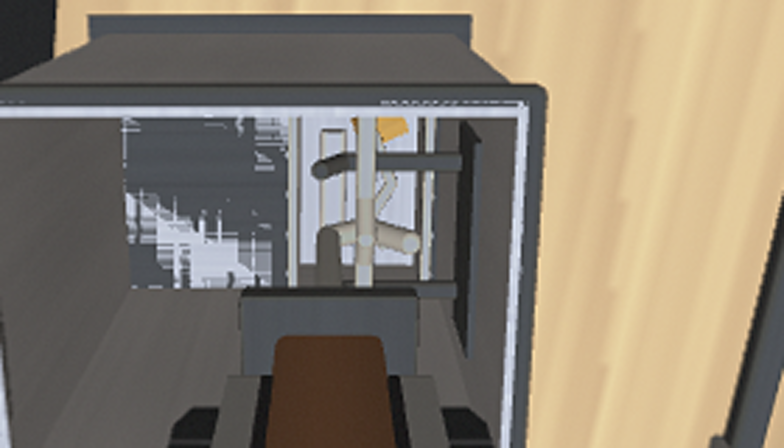

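>>> arm_command --pt "0 0 -0.01 0 255" --pt "0 0 -0.015 0 255" --pt "0 0 -0.015 0 255" --pt "0 0 0 0 255" --pt "-0.01 0 0 0 255" --pt "-0.015 0 0 0 255" --pt "-0.02 0 0 0 255" --pt "-0.02 0 0 0 255" --pt "-0.02 0 0 0 255" --pt "-0.015 0 0 0 255"

```text
clock: 11.35
tool_pos: [0.5547, 0.0076, 0.2103]
tcp_rot: [0.0, 0.998, 0.07, 0.0]
force: [-0.2, -0.9, -3.4]
opening: 0.0173
```

>>> arm_command --pt "-0.012 0 0 0 255" --pt "-0.006 0 0 0 255" --pt "0 0 0 0 255" --pt "0 0 0 0 255" --pt "0 0 0 0 255"

```text
clock: 11.98
tool_pos: [0.5483, 0.0067, 0.2101]
tcp_rot: [-0.0, 0.998, 0.07, -0.0]
force: [0.5, 0.1, -4.6]
opening: 0.0175
```

```bash
python3 -c "
from h import *
t=wellpt(16-48,2.4);delta([*t,.36],8);inwell()
im,d=get_image('wrist'); cv2.imwrite('pics/w9.png',im)
"
```

```text
t 11.97 pos [0.5483 0.0067 0.2101] yaw 8.01 open 0.0175 F [ 0.51  0.07 -4.64] tilt [-0. -0.]
mm tool [-9.000e-01 -1.000e-01 -1.499e+02] units [-2.300e-03 -2.000e-04 -3.748e-01]
twist units 0.002
rod in well mm [-31.1   2.3] z 187.7
```

View pics/w9.png

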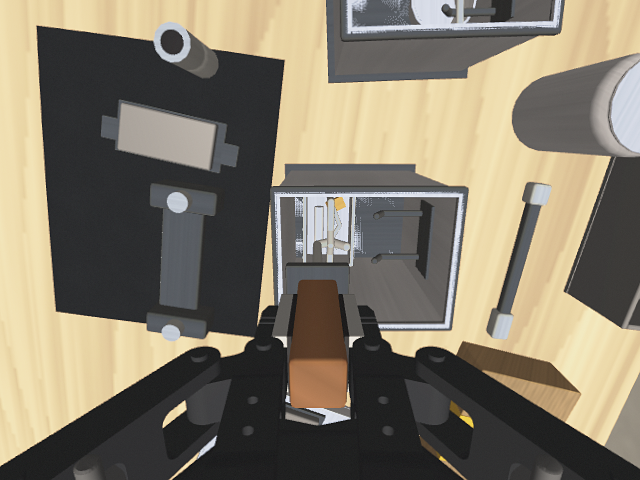

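>>> arm_command --pt "0 0 -0.015 0 255" --pt "0 0 -0.035 0 255" --pt "0 0 -0.055 0 255" --pt "0 0 -0.07 0 255" --pt "0 0 -0.07 0 255" --pt "0 0 -0.06 0 255" --pt "0 0 -0.04 0 255" --pt "0 0 -0.02 0 255" --pt "0 0 -0.01 0 255" --pt "0 0 0 0 255"

```text
clock: 13.28
tool_pos: [0.5481, 0.0067, 0.3601]
tcp_rot: [-0.0, 0.998, 0.07, -0.0]
force: [-0.1, 0.2, -5.1]
opening: 0.0173
```

```bash
python3 -c "
from h import *
# tray target: rod origin so that basket centre (rod +10mm x) at tray (0,-46)
f=np.radians(8.0)
a=np.radians(-15.7);T=np.array([.5265,-.297])+np.array([[np.cos(a),-np.sin(a)],[np.sin(a),np.cos(a)]])@np.array([0,-.046])
t=T-.01*np.array([np.cos(f),np.sin(f)]);print(T,t)
delta([*t,.36],8)
for n in ('wrist','scene'):
  im,d=get_image(n); cv2.imwrite(f'pics/{n}10.png',im)
"
```

```text
[ 0.51405238 -0.34128382] [ 0.5041497  -0.34267555]
t 13.28 pos [0.5481 0.0067 0.3601] yaw 8.01 open 0.0173 F [-0.15  0.22 -5.08] tilt [-0.     -0.0001]
mm tool [-9.220e+01  3.398e+02  1.000e-01] units [-2.306e-01  8.495e-01  2.000e-04]
twist units 0.001
```

View pics/wrist10.png

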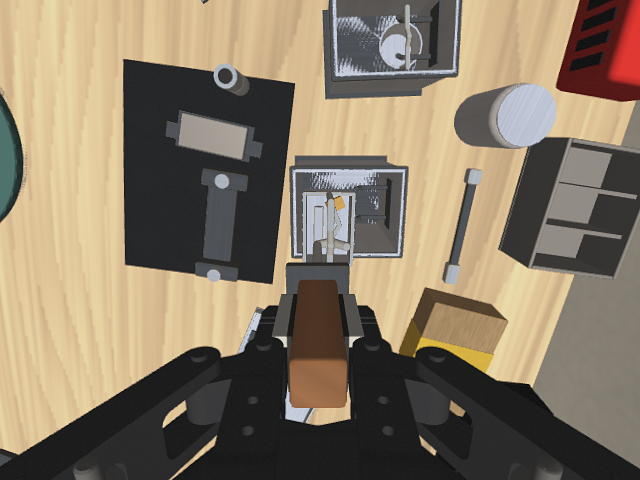

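View pics/scene10.png

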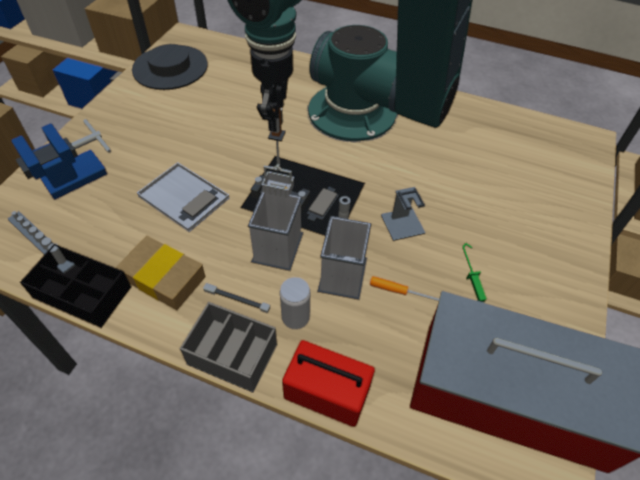

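>>> arm_command --pt "-0.007 0.0255 0 0 255" --pt "-0.0138 0.051 0 0 255" --pt "-0.0208 0.0765 0 0 255" --pt "-0.0254 0.0934 0 0 255" --pt "-0.0277 0.1019 0 0 255" --pt "-0.0277 0.1019 0 0 255" --pt "-0.0277 0.1019 0 0 255" --pt "-0.0254 0.0934 0 0 255" --pt "-0.0208 0.0765 0 0 255" --pt "-0.016 0.0595 0 0 255"

```text
clock: 14.62
tool_pos: [0.507, -0.3165, 0.3599]
tcp_rot: [-0.0, 0.998, 0.069, -0.0]
force: [0.1, 0.2, -4.1]
opening: 0.0174
```

>>> arm_command --pt "-0.0115 0.0425 0 0 255" --pt "-0.0068 0.0255 0 0 255" --pt "0 0 0 0 255" --pt "0 0 0 0 255" --pt "0 0 0 0 255"

```text
clock: 15.25
tool_pos: [0.5044, -0.342, 0.3604]
tcp_rot: [0.0, 0.998, 0.07, 0.0]
force: [-0.2, -0.5, -3.9]
opening: 0.0173
```

```bash
python3 -c "
from h import *
delta([.5041,-.3427,.2],8)
for n in ('wrist','scene'):
  im,d=get_image(n); cv2.imwrite(f'pics/{n}11.png',im)
  c=calibration(n); P=cloud(c,d); np.savez(f'pics/{n}11.npz',im=im,d=d,P=P)
"
```

```text
t 15.25 pos [ 0.5044 -0.342   0.3604] yaw 8.06 open 0.0173 F [-0.24 -0.45 -3.9 ] tilt [0.     0.0001]
mm tool [ -0.4   0.7 160.4] units [-0.0009  0.0017  0.401 ]
twist units 0.009
```

View pics/wrist11.png

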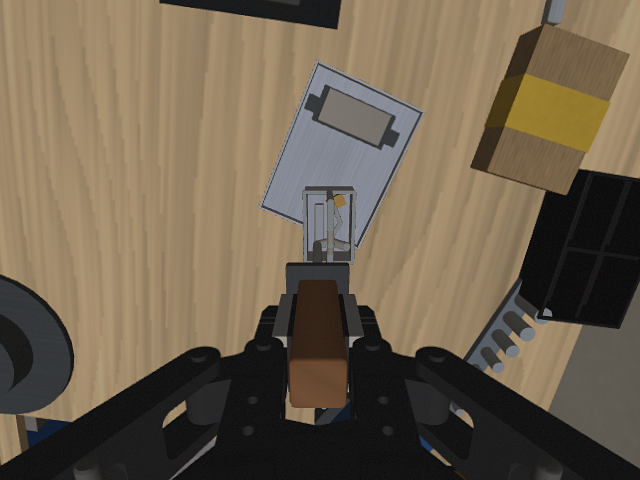

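View pics/scene11.png

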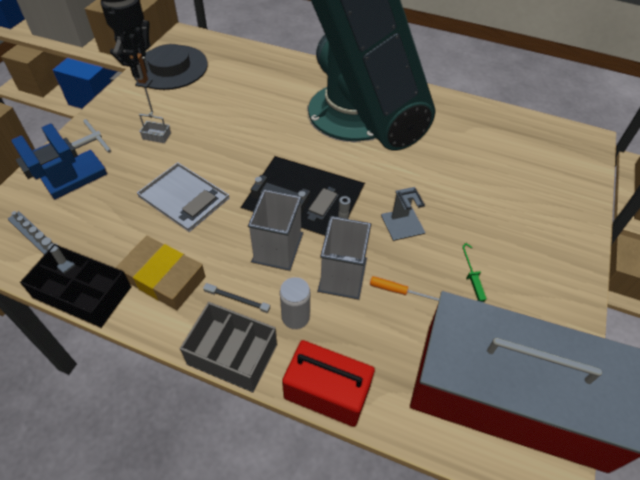

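```bash
python3 -c "
from h import *
P=np.load('pics/wrist11.npz')['P'];Z=P[...,2]
l=(P[...,:2]-[.5265,-.297]); r=np.hypot(l[...,0],l[...,1])
for lo,hi in((.013,.021),(.0095,.0125),):
  m=(Z>lo)&(Z<hi)&(r<.135); print(rect(P[m][:,:2]),m.sum())
m=(Z>.011)&(Z<.024)&(r<.12)
a=np.radians(-15.7);q=(l[m]@np.array([[np.cos(a),-np.sin(a)],[np.sin(a),np.cos(a)]]))*1000
k=q[(abs(q[:,0])<60)&(q[:,1]>-40)&(q[:,1]<85)]; print(np.percentile(k[:,1],[0,1,5,95,100]),np.percentile(k[:,0],[1,99]))
m=(Z>.2)&(Z<.225)&(r<.12); print('basket rim',rect(P[m][:,:2]),m.sum())
"
```

```text
[ 527.3 -295.7  200.5  150.6   74.5] 3611
[ 527.4 -295.8  194.9  145.2   74.4] 186
[37.28042067 38.16076373 39.88831793 77.11488472 79.86106822] [-46.35044365  37.70552196]
basket rim [ 513.9 -337.5   43.2   62.2    7.9] 1591
```

>>> arm_command --pt "0 0.0017 0.02 0 255" --pt "0 0 0.045 0 255" --pt "0 0 0.07 0 255" --pt "0 0 0.08 0 255" --pt "0 0 0.08 0 255" --pt "0 0 0.06 0 255" --pt "0 0 0.04 0 255" --pt "0 0 0.02 0 255" --pt "0 0 0.01 0 255" --pt "0 0 0 0 255"

```text
clock: 16.6
tool_pos: [0.5043, -0.3434, 0.1904]
tcp_rot: [0.0, 0.998, 0.07, 0.0]
force: [0.5, -0.2, -3.5]
opening: 0.0177
```

```bash
python3 -c "
from h import *
delta([.5041,-.3427,.1759],8)
for n in ('wrist',):
  im,d=get_image(n); cv2.imwrite(f'pics/{n}12.png',im)
im,d=get_image('scene');cv2.imwrite('pics/s12.png',cv2.resize(im[90:240,100:260],None,fx=4.5,fy=4,interpolation=2))
"
```

```text
t 16.6 pos [ 0.5043 -0.3434  0.1904] yaw 8.01 open 0.0177 F [ 0.45 -0.24 -3.52] tilt [0.0001 0.0001]
mm tool [-0.1 -0.7 14.5] units [-0.0003 -0.0018  0.0361]
twist units 0.001
```

View pics/wrist12.png

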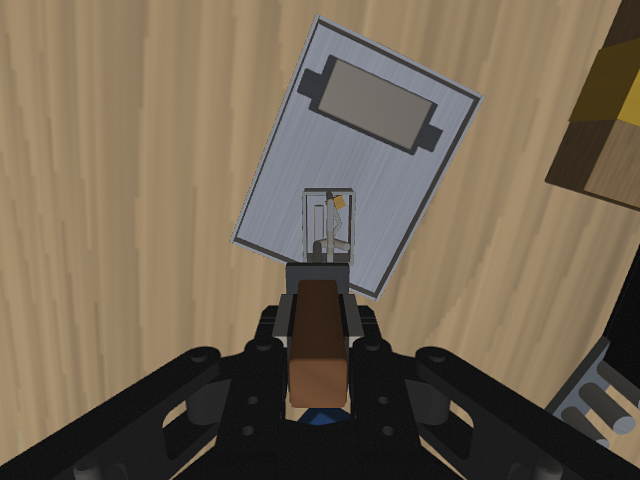

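View pics/s12.png

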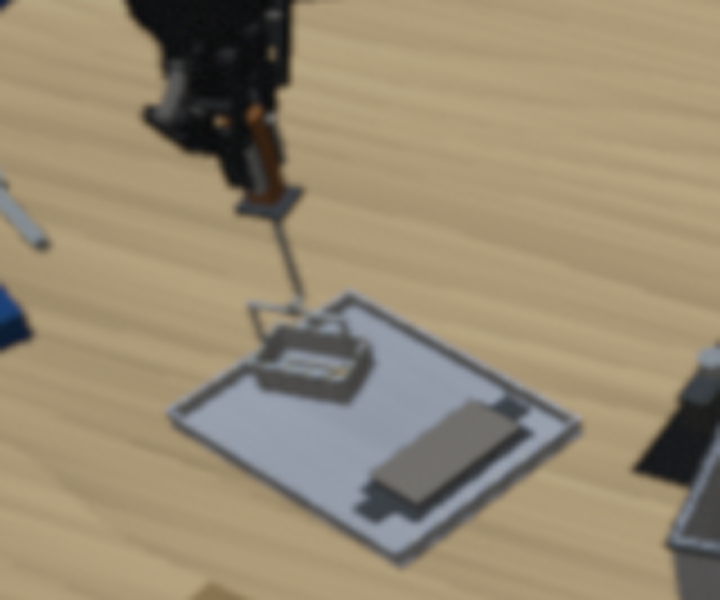

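>>> arm_command --pt "0 0 0.01 0 255" --pt "0 0 0.01 0 255" --pt "0 0 0.005 0 255" --pt "0 0 0.004 0 255" --pt "0 0 0.004 0 255" --pt "0 0 0 0 255"

```text
clock: 17.45
tool_pos: [0.5042, -0.3433, 0.1769]
tcp_rot: [-0.0, 0.998, 0.07, -0.0]
force: [-0.3, -0.2, -4.4]
opening: 0.0172
```

>>> arm_command --pt "0 0 0.004 0 255" --pt "0 0 0.004 0 255" --pt "0 0 0 0 255" --pt "0 0 0 0 255"

```text
clock: 17.95
tool_pos: [0.5043, -0.3434, 0.1738]
tcp_rot: [0.0, 0.998, 0.07, 0.0]
force: [-0.4, 0.2, -4.4]
opening: 0.0174
```

>>> arm_command --pt "0 0 0.004 0 255" --pt "0 0 0 0 255" --pt "0 0 0 0 255"

```text
clock: 18.32
tool_pos: [0.5043, -0.3433, 0.1722]
tcp_rot: [-0.0, 0.998, 0.07, 0.0]
force: [0.0, 0.6, -2.9]
opening: 0.0176
```

>>> arm_command --pt "0 0 0.004 0 255" --pt "0 0 0 0 255" --pt "0 0 0 0 255"

```text
clock: 18.7
tool_pos: [0.5043, -0.3434, 0.1706]
tcp_rot: [0.0, 0.998, 0.07, 0.0]
force: [0.3, -0.2, -2.2]
opening: 0.0175
```

```bash
python3 -c "
from h import *
delta([.5041,-.3427,.1759],8)
im,d=get_image('wrist'); cv2.imwrite('pics/w13.png',im)
print(sense()['force'])
im,d=get_image('scene');cv2.imwrite('pics/s13.png',cv2.resize(im[90:240,100:260],None,fx=4.5,fy=4,interpolation=2))
print(sense()['force'])
"
```

```text
t 18.7 pos [ 0.5043 -0.3434  0.1706] yaw 8.01 open 0.0175 F [ 0.25 -0.2  -2.21] tilt [0.0001 0.0001]
mm tool [-0.1 -0.7 -5.3] units [-0.0004 -0.0019 -0.0131]
twist units 0.001
[-0.18958316 -0.54968339 -0.95773665]
[-0.22315149 -1.00683023 -0.91828255]
```

View pics/s13.png

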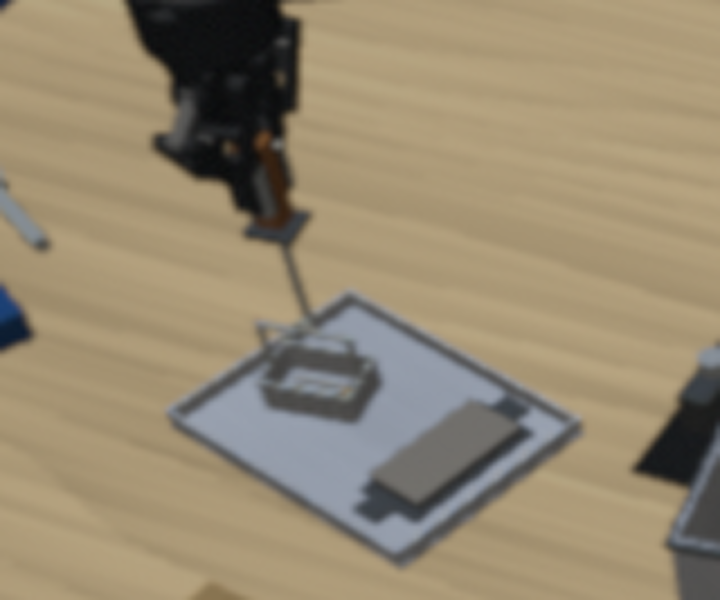

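>>> arm_command --pt "0 0 0.01 0 255" --pt "0 0 0.015 0 255" --pt "0 0 0.01 0 255" --pt "0 0 0.005 0 255" --pt "0 0 0 0 255"

```text
clock: 19.42
tool_pos: [0.5042, -0.3433, 0.1544]
tcp_rot: [-0.0, 0.998, 0.07, -0.0]
force: [-0.0, 0.1, -0.7]
opening: 0.0178
```

```bash
python3 -c "
from h import *
delta([.5041,-.3427,.1759],8)
im,d=get_image('wrist'); cv2.imwrite('pics/w14.png',cv2.resize(im[160:320,200:480],None,fx=2.8,fy=2.8,interpolation=2))
"
```

```text
t 19.43 pos [ 0.5042 -0.3433  0.1544] yaw 8.01 open 0.0178 F [-0.01  0.12 -0.68] tilt [-0.0001 -0.0001]
mm tool [ -0.   -0.6 -21.5] units [-0.0001 -0.0016 -0.0537]
twist units 0.001
```

View pics/w14.png

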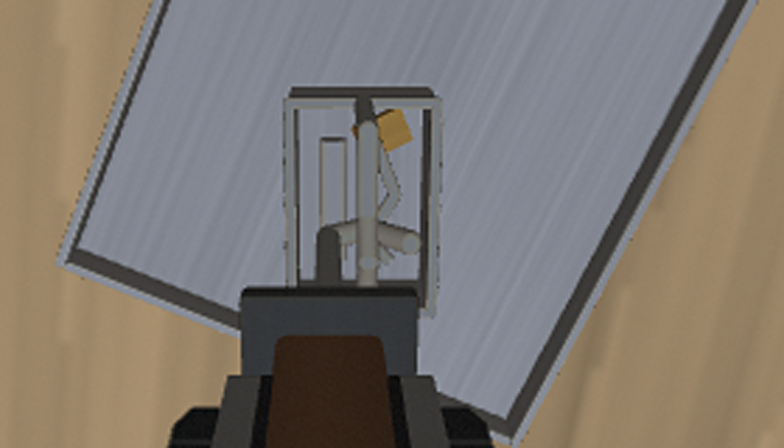

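>>> arm_command --pt "-0.01 0 0 0 255" --pt "-0.015 0 0 0 255" --pt "-0.015 0 0 0 255" --pt "-0.015 0 0 0 255" --pt "-0.015 0 0 0 255" --pt "-0.01 0 0 0 255" --pt "0 0 0 0 255"

```text
clock: 20.35
tool_pos: [0.4724, -0.3479, 0.1546]
tcp_rot: [0.0, 0.998, 0.07, 0.0]
force: [1.0, 0.6, -0.6]
opening: 0.0172
```

```bash
python3 -c "
from h import *
delta([.5041,-.3427,.30],38.26)
im,d=get_image('wrist'); cv2.imwrite('pics/w15.png',cv2.resize(im[160:320,200:480],None,fx=2.8,fy=2.8,interpolation=2))
"
```

```text
t 20.35 pos [ 0.4724 -0.3479  0.1546] yaw 7.99 open 0.0172 F [ 0.98  0.62 -0.56] tilt [0. 0.]
mm tool [  32.2   -0.8 -145.4] units [ 0.0804 -0.0019 -0.3634]
twist units -4.402
```

View pics/w15.png

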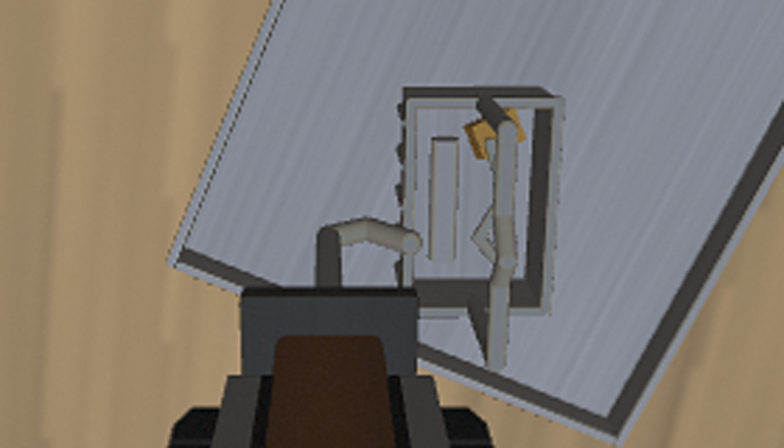

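>>> arm_command --pt "0 0 -0.03 0 255" --pt "0 0 -0.08 0 255" --pt "0 0 -0.1 0 255" --pt "0 0 -0.1 0 255" --pt "0 0 -0.05 0 255" --pt "0 0 0 0 255"

```text
clock: 21.15
tool_pos: [0.4732, -0.3482, 0.3002]
tcp_rot: [0.001, 0.998, 0.07, 0.001]
force: [0.5, -0.3, -1.9]
opening: 0.0178
```

```bash
python3 -c "
from h import *
delta([.4317,.3138,.30],38.26)
im,d=get_image('top'); cv2.imwrite('pics/t16.png',im)
c=calibration('top'); P=cloud(c,d);Z=P[...,2]; l=P[...,:2]-[.5270,-.296]
a=np.radians(-15.6);q=l@np.array([[np.cos(a),-np.sin(a)],[np.sin(a),np.cos(a)]])*1000
m=(Z>.024)&(Z<.034)&(abs(q[...,0])<75)&(abs(q[...,1])<100); print('basket in tray',rect(q[m]),np.median(Z[m]))
"
```

```text
t 21.15 pos [ 0.4732 -0.3482  0.3002] yaw 8.02 open 0.0178 F [ 0.55 -0.33 -1.92] tilt [0.0011 0.001 ]
mm tool [ 5.130e+01 -6.613e+02  2.000e-01] units [ 1.2830e-01 -1.6532e+00  6.0000e-04]
twist units -4.398
basket in tray [-1.22141e+04 -9.98210e+03  4.94552e+04  1.43727e+05  1.45000e+01] 0.02945061207493771
```

View pics/t16.png

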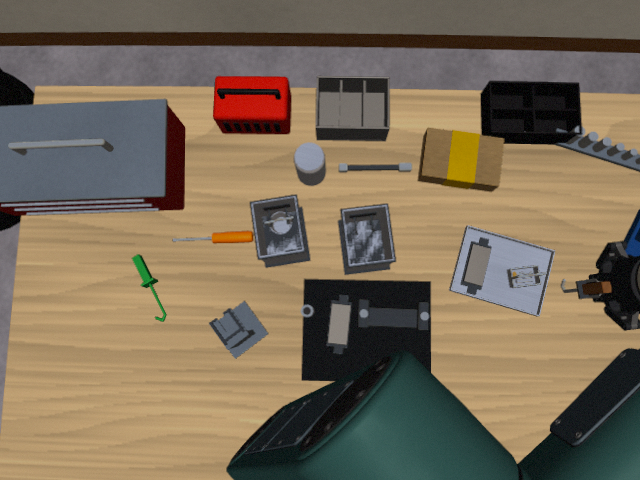

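>>> arm_command --pt "0.005 -0.06 0 0 255" --pt "0.0093 -0.12 0 0 255" --pt "0.0093 -0.12 0 0 255" --pt "0.0093 -0.12 0 0 255" --pt "0.0093 -0.12 0 0 255" --pt "0.0093 -0.12 0 0 255" --pt "0.0093 -0.12 0 0 255" --pt "0.0093 -0.12 0 0 255" --pt "0.0093 -0.12 0 0 255" --pt "0.0093 -0.12 0 0 255"

```text
clock: 22.45
tool_pos: [0.4434, 0.1102, 0.2976]
tcp_rot: [0.0, 0.998, 0.07, -0.001]
force: [0.7, -0.2, -1.2]
opening: 0.0174
```

>>> arm_command --pt "0.0093 -0.12 0 0 255" --pt "0.0093 -0.12 0 0 255" --pt "0.0093 -0.12 0 0 255" --pt "0.0093 -0.12 0 0 255" --pt "0.0025 -0.0332 0 0 255" --pt "0 0 0 -0.88 255" --pt "0 0 0 -0.88 255" --pt "0 0 0 -0.88 255" --pt "0 0 0 -0.88 255" --pt "0 0 0 -0.88 255"

```text
clock: 23.7
tool_pos: [0.4311, 0.3135, 0.2978]
tcp_rot: [0.0, 0.944, 0.329, -0.001]
force: [-0.0, 0.8, -1.5]
opening: 0.0179
```

>>> arm_command --pt "0 0 0 0 255" --pt "0 0 0 0 255"

```text
clock: 23.95
tool_pos: [0.4312, 0.3138, 0.2982]
tcp_rot: [0.0, 0.945, 0.326, -0.0]
force: [0.7, 0.1, -1.0]
opening: 0.0173
```

```bash
python3 -c "
from h import *
delta([.4317,.3138,.30],38.26)
"
```

```text
t 23.95 pos [0.4312 0.3138 0.2982] yaw 38.11 open 0.0173 F [ 0.67  0.08 -0.96] tilt [ 0.0001 -0.0003]
mm tool [ 0.3  0.3 -1.8] units [ 0.0009  0.0008 -0.0044]
twist units -0.021
```

```bash
python3 -c "
from h import *
im,d=get_image('scene'); cv2.imwrite('pics/s17.png',np.hstack([cv2.resize(im[140:210,400:460],None,fx=6.5,fy=8,interpolation=2),cv2.resize(cv2.imread('pics/scene3.png')[140:210,400:460],None,fx=6.5,fy=8,interpolation=2)]))
"
```

```text
(no output)
```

View pics/s17.png

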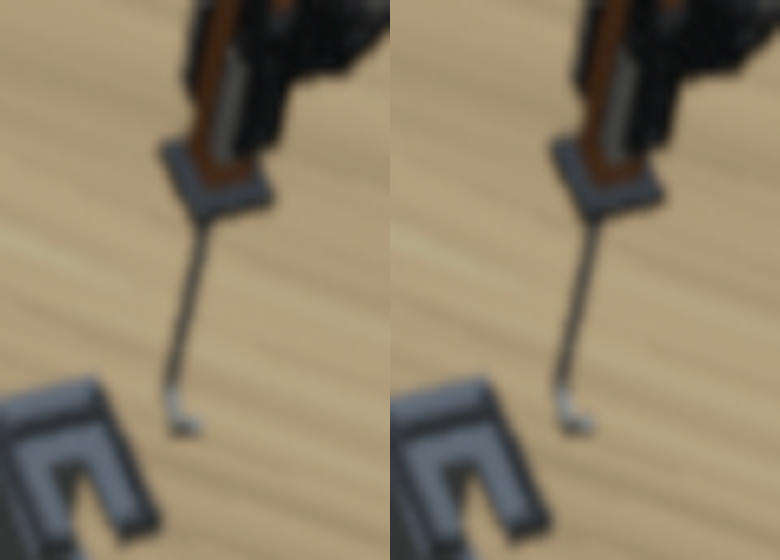

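>>> arm_command --pt "0.001 0.001 0.03 -0.02 255" --pt "0 0 0.08 0 255" --pt "0 0 0.09 0 255" --pt "0 0 0.08 0 255" --pt "0 0 0.06 0 255" --pt "0 0 0.03 0 255" --pt "0 0 0.012 0 255" --pt "0 0 0 0 255" --pt "0 0 0 0 255"

```text
clock: 25.12
tool_pos: [0.4322, 0.3143, 0.1464]
tcp_rot: [-0.0, 0.944, 0.329, 0.001]
force: [0.5, 0.5, -0.8]
opening: 0.0173
```

```bash
python3 -c "
from h import *
delta([.3961,.2856,.1452],38.26)
im,d=get_image('wrist'); cv2.imwrite('pics/w18.png',im)
"
```

```text
t 25.12 pos [0.4322 0.3143 0.1464] yaw 38.4 open 0.0173 F [ 0.49  0.53 -0.75] tilt [-0.0001  0.0006]
mm tool [-46.1   0.    1.2] units [-1.153e-01  1.000e-04  3.100e-03]
twist units 0.02
```

View pics/w18.png

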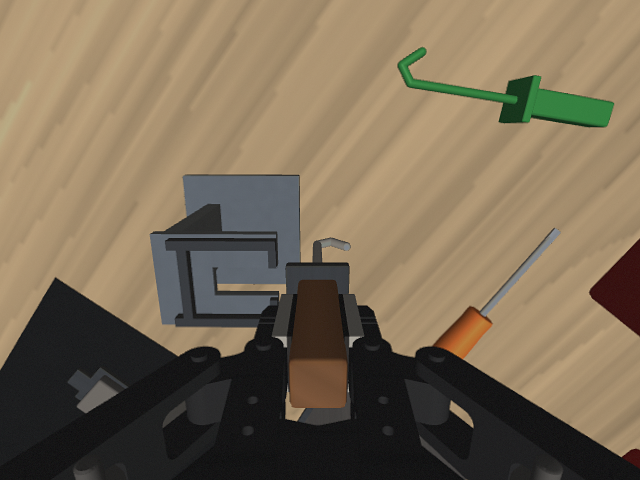

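Lined up with the slot; slide back 46 mm along −x, then lower gently.

>>> arm_command --pt "-0.015 0 0 0.02 255" --pt "-0.025 0 0 0 255" --pt "-0.025 0 0 0 255" --pt "-0.025 0 0 0 255" --pt "-0.018 0 0 0 255" --pt "-0.0073 0 0 0 255" --pt "0 0 0 0 255"

```text
clock: 26.05
tool_pos: [0.3957, 0.2855, 0.1458]
tcp_rot: [-0.0, 0.945, 0.328, 0.0]
force: [-0.2, -0.1, -1.9]
opening: 0.0177
```

>>> arm_command --pt "0 0 0.01 0 255" --pt "0 0 0.01 0 255" --pt "0 0 0.005 0 255" --pt "0 0 0 0 255" --pt "0 0 0 0 255"

```text
clock: 26.68
tool_pos: [0.3957, 0.2856, 0.1358]
tcp_rot: [-0.0, 0.945, 0.328, 0.0]
force: [0.6, 0.2, -0.7]
opening: 0.0172
```

```bash
python3 -c "
from h import *
delta([.3961,.2856,.1324],38.26)
im,d=get_image('wrist'); cv2.imwrite('pics/w19.png',im)
print(sense()['force'])
"
```

```text
t 26.68 pos [0.3957 0.2856 0.1358] yaw 38.26 open 0.0172 F [ 0.64  0.23 -0.68] tilt [-0.  0.]
mm tool [0.3 0.2 3.4] units [0.0008 0.0005 0.0085]
twist units 0.001
[ 0.22236407  0.65764347 -0.80227172]
```

View pics/w19.png

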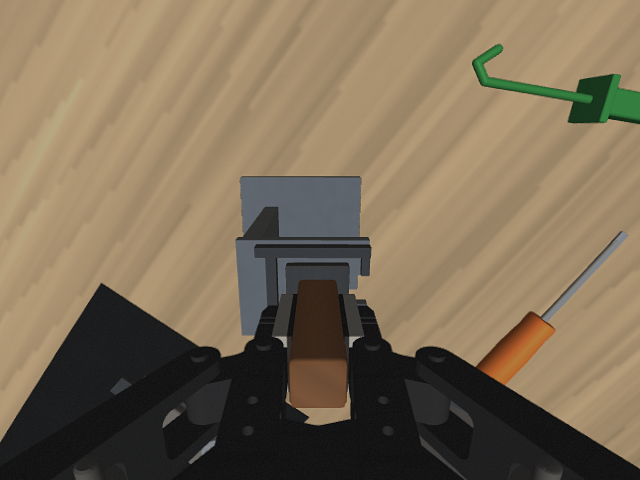

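Lower the last 3.4 mm in small steps.

>>> arm_command --pt "0 0 0.003 0 255" --pt "0 0 0 0 255" --pt "0 0 0.003 0 255" --pt "0 0 0 0 255" --pt "0 0 0 0 255"

```text
clock: 27.35
tool_pos: [0.3957, 0.2855, 0.1334]
tcp_rot: [0.0, 0.945, 0.328, -0.0]
force: [0.0, 0.6, -0.7]
opening: 0.0173
```

>>> arm_command --pt "0 0 0.003 0 255" --pt "0 0 0 0 255" --pt "0 0 0 0 255"

```text
clock: 27.72
tool_pos: [0.3957, 0.2856, 0.1324]
tcp_rot: [-0.0, 0.945, 0.328, 0.0]
force: [-2.0, -1.0, 6.0]
opening: 0.0175
```

>>> arm_command --pt "0 0 0 0 170" --pt "0 0 0 0 120" --pt "0 0 0 0 60" --pt "0 0 0 0 0" --pt "0 0 0 0 0" --pt "0 0 0 0 0" --pt "0 0 0 0 0"

```text
clock: 28.6
tool_pos: [0.3957, 0.2855, 0.1322]
tcp_rot: [-0.0, 0.945, 0.328, 0.0]
force: [-0.6, 0.2, -0.2]
opening: 0.0857
```

>>> arm_command --pt "0 0 -0.03 0 0" --pt "0 0 -0.08 0 0" --pt "0 0 -0.1 0 0" --pt "0 0 -0.1 0 0" --pt "0 0 -0.1 0 0" --pt "0 0 0 0 0" --pt "0 0 0 0 0"

```text
clock: 29.48
tool_pos: [0.3955, 0.2855, 0.2961]
tcp_rot: [-0.0, 0.945, 0.328, 0.0]
force: [-0.6, 0.8, -0.3]
opening: 0.0852
```

```bash
python3 -c "
from h import *
delta([.3961,.2856,.245],38.26)
c=calibration('wrist'); im,d=get_image('wrist'); cv2.imwrite('pics/w20.png',im)
P=cloud(c,d);Z=P[...,2]
for nm,lo,hi,R in [('handle',.17,.19,.03),('fork',.104,.122,.06),('base',.003,.013,.08)]:
    m=(Z>lo)&(Z<hi)&(np.hypot(P[...,0]-.39,P[...,1]-.28)<R); q=P[m]; print(nm,len(q),len(q) and (rect(q[:,:2]),np.median(q[:,2])))
im,d=get_image('scene'); cv2.imwrite('pics/s20.png',im); c=calibration('scene'); P=cloud(c,d);Z=P[...,2]
l=P[...,:2]-[.5270,-.296]
a=np.radians(-15.6);q=l@np.array([[np.cos(a),-np.sin(a)],[np.sin(a),np.cos(a)]])*1000
m=(Z>.024)&(Z<.034)&(abs(q[...,0])<75)&(abs(q[...,1])<100); print('basket in tray',rect(q[m]),np.median(Z[m]),m.sum())
cv2.imwrite('pics/s20z.png',np.hstack([cv2.resize(im[150:260,360:450],None,fx=4.4,fy=4.4,interpolation=2),cv2.resize(im[150:260,130:220],None,fx=4.4,fy=4.4,interpolation=2)]))
"
```

```text
t 29.48 pos [0.3955 0.2855 0.2961] yaw 38.27 open 0.0852 F [-0.63  0.75 -0.25] tilt [-0.  0.]
mm tool [ 0.5  0.3 51.1] units [0.0013 0.0007 0.1277]
twist units 0.001
handle 642 (array([396.2, 287.1,  17.9,  18.7,  38.5]), np.float64(0.1807744637444975))
fork 2905 (array([390.7, 281.6,  64.8,  51.7,  38.1]), np.float64(0.11082018969817459))
base 2462 (array([386.8, 278. ,  90.2,  89.5,  38.2]), np.float64(0.007061869621604128))
basket in tray [ 3.31800e+02 -4.77291e+04  4.38779e+04  6.21013e+04  2.44000e+01] 0.028023275116707047 102
```

View pics/s20z.png

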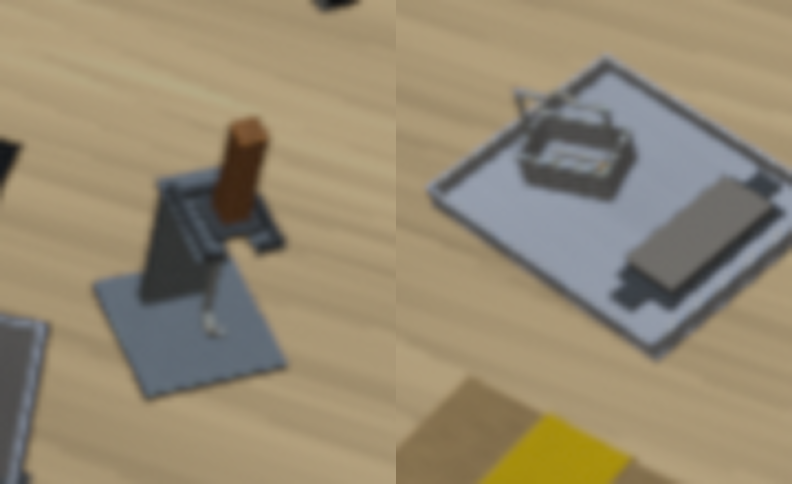

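View pics/w20.png

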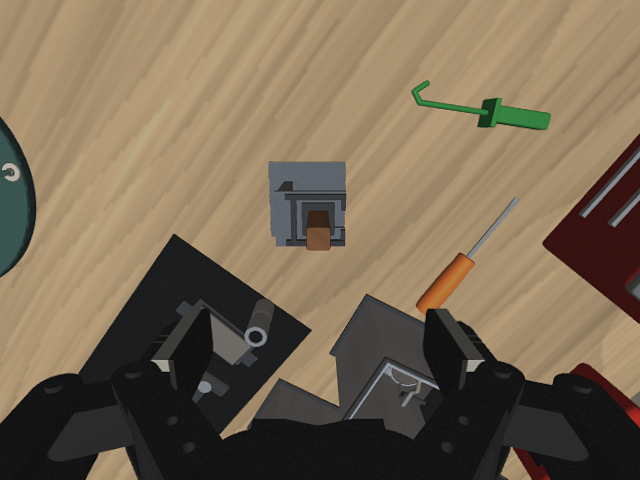

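```bash
python3 -c "
from plant import *
print(close_job())"
```

```text
the job is handed in; nothing more can be done
None
```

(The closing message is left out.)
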